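Open the label-backing bin by feel

TASK

Open the small blue-topped waste bin for the label backing: set a shut fingertip on top of its blue rim and slide it lightly along the rim until it finds the notch, then press down the tab inside the notch until the steel lid has tilted wide open, and take your hand away, leaving the lid open. Use light fingertip pressure only: do not pick up, push along or tip the bin, and leave the food tubs and the label roll where they are.

Things in the scene. Friction and masses are not known exactly. Their poses are not given: they have to be found in the camera images.
- bin: round free-standing waste bin, about 1.9 kg: steel drum 190 mm across on a rubber foot, blue plastic head on top. Origin: centre of its underside, on the table; z up. The head sits tight but goes on any way round, so the notch may be at ANY angle round the rim, whatever the bin's yaw. Round steel lid inside the rim, 132 mm across, 10 mm below it; a flush blue bridge covers its pivot on the notch's side.
- rim_centre (a point): centre of the bin's mouth level with the rim's top, 170 mm above the table (its yaw is the bin's, not the notch's). Blue rim: flat level ring, radius 68 to 100 mm, 42 mm deep, cut through at one unknown angle by the notch: 52 mm wide along the rim, open above and outwards. In it lies the lid's press tab, also blue, 46 mm wide, 69 to 98 mm out from the centre, its top 8 mm below the rim.
- bin_lid (a joint): tilt of the lid, rad: 0 shut, 0.6 fully open at its stop; stiff, stays where left. It pivots about a level line 42 mm from the centre towards the notch. Pressing the tab's middle (4 to 6 N) tips the lid's far side up; fully open, the tab has sunk 25 mm, to about 32 mm below the rim, and the lid's far edge stands some 50 mm above the rim.
- tub_wraps: bystander: open clear round tub with two rolled pancakes, 150 mm across, 45 mm high; origin at the centre of its underside
- tub_cheese: bystander: clear round tub with a lid and a black label, full of grated cheese, 122 mm across, 65 mm high; origin at the centre of its underside
- label_roll: bystander: white paper label roll standing on end, 92 mm across, 60 mm high; origin at the centre of its underside
There are look-alikes about, which are no part of the job. There is more than one size of the bin; the job needs the smallest.

How it is judged (in metres and radians):
On the way, in this order (a step that is already met when the one before it is completed fails the run):
1. a fingertip feels along the bin's rim, lid still shut (contact force between the fingers and bin above 0.3 N and horizontal distance between the grasp point and rim_centre between 0.06 and 0.115 m and value of joint bin_lid below 0.05 rad), for 0.2 s.
2. the finger presses the tab in the notch and the lid tilts wide open (value of joint bin_lid above 0.45 rad and contact force between the fingers and bin above 0.3 N), for 0.05 s.
At the end, for the whole second after the job is handed in: the lid stands open by at least 0.45 rad and is still; the bin stands upright within 30 mm of where it was, and the tubs and the label roll within 20 mm of where they were (value of joint bin_lid above 0.45 rad and velocity of joint bin_lid below 0.05 rad/s and distance of bin from where it was at the start of the episode below 0.03 m and angle between bin's own z axis and vertical below 0.05 rad and linear speed of bin below 0.02 m/s and distance of each of tub_wraps, tub_cheese, label_roll from where it was at the start of the episode below 0.02 m); the robot touches nothing.
It fails at once if the bin is pushed along by more than 30 mm or lifted (distance of bin from where it was at the start of the episode above 0.03 m or height (world z) of bin above 0.012 m).
It fails at once if the bin is tipped by more than 0.12 rad (angle between bin's own z axis and vertical above 0.12 rad).
It fails at once if the bin is pressed harder than 40 N (contact force between the fingers and bin above 40 N).
It fails at once if a tub or the label roll is moved by more than 20 mm (distance of any of tub_wraps, tub_cheese, label_roll from where it was at the start of the episode above 0.02 m).
It also fails if it takes over 72 s, if anything falls off the work surface, if the arm or the gripper's body presses on something with over 40 N, if the wrist force passes 120 N, or if a joint passes its speed limit or range.

ROBOT

A 6-joint arm with a two-finger parallel gripper is mounted at the origin on the work surface. World frame = base frame: x ahead of the robot, y to its left, z up, the work surface at z = 0. Lengths are in mm, angles in rad, forces in N, time in s.
With the tool pointing down it reaches from about 200 to 875 mm from the base axis. Payload 3.4 kg.
Tool frame: the origin (TCP) lies midway between the tips of the shut fingers; the grasp point (between the pads) lies 19 mm behind it (robot.hold_point_z is the distance from the TCP to the grasp point, in mm); z points along the fingers, y is the direction in which the jaws open and shut (so a half turn about z gives the same grasp; the last joint's range is limited). The gripper opens to 94 mm and grips with 3 to 60 N. Pads are 16 mm wide; open, the fingers measure 119 mm over their backs; the gripper's body (75 mm by 177 mm) begins 78 mm behind the grasp point.
Start: joints at [-1.428, 0.276, 1.505, -0, 1.361, -0.121], TCP at [149.93, -555.146, 205.493] pointing down, gripper open.
Joint ranges: [-2.89, 2.89], [-0.75, 2.08], [0.22, 2.7], [-1.18, 4.32], [0.11, 2.71], [-2.7, 2.7]. Speed limits (rad/s): [2.57, 2.57, 3.14, 3.14, 3.14, 3.14].

INTERFACE

Orientations are given as a unit quaternion [x, y, z, w].
In Python, from rig import sensors, viewer, robot gives the robot as it stands.
- The arm moves only by the shell command python3 -m jog 'ROWS'. ROWS is JSON, a list of rows, each an object with "linear": the shift along the tool's x, y, z scaled (see below), a list of three; "twist": the turn about the tool's z scaled (see below); "gripper": the closure, from -1 (fully open) to 1 (shut). In form: [{"linear": [dx, dy, dz], "twist": twist, "gripper": gripper}, ...]. A call has 1 to 8 rows; each row shifts and turns the commanded pose from where the row before left it, along the tool's axes as they then stand; what a row does not reach is not made up. The controller multiplies each number of a shift by 0.05 m and each number of a turn by 0.12 rad. A row lasts 1/8 s, in which the tool goes at most 62.5 mm and 10.7 degrees, less where a joint would pass 70% of its speed; a pose out of reach is approached as far as the arm can. A call with a number of a shift or a turn outside -1 to 1 is refused whole. A call with a gripper value outside its range is refused whole. The fingers move at their own pace and stop on an object; the grip force is fixed at half the most. Time passes only in rows, so rows that do not move let the fingers close. It gives the time, the measured TCP pose, the force and the opening at its end, in the units of the state.
- sensors.state(): the state, without advancing time (a new reading comes with each control period).
- viewer.get_image(name): name is "side" or "top"; returns a dict with "frame" (384x512x3 uint8, red, green, blue), "K" (3x3 intrinsics, pixels), "view" (4x4, takes a point from world to camera coordinates). Camera axes: x right, y down, z forward; pixel columns grow to the right and rows downward; lengths in mm; the calibration is good to about 2 mm. A picture is of the moment at which its call begins. There is no depth.
- robot.hand_in(): hands the job in, once; it reports no verdict.
The state is a dict: "clock": time; "joints": joint angles; "qd": joint speeds; "tau": joint torques, N m; "position": TCP position; "tool_rot": TCP orientation; "force": force on the tool from outside, world axes, zero at the start; "torque": the same for the moment, N m; "finger_gap": finger opening in mm.
Only numpy, scipy, OpenCV 4.12 (cv2) and the standard library are available. Lean on these libraries where they do the work, as an engineer would, in place of code of your own. Each camera call takes 0.05 s, during which the arm holds its last target.

## Working session

There is one attempt and no reset: what is moved stays moved. The work goes in short steps, Python scripts to look and compute and a shell command to move; the robot and the scene stay as the last step left them, time stands still between calls to the robot, and variables do not carry over. Pictures are saved under pics/ and viewed, and the job is handed in when it is done.

```bash
mkdir -p pics; python3 - <<'E'
from rig import sensors, viewer, robot
import cv2
print(sensors.state())
for n in("top","side"):
    d=viewer.get_image(n); cv2.imwrite(f"pics/{n}0.png",d["frame"][:,:,::-1]); print(n,d["K"],d["view"])
E
```

```text
{'clock': 0.0, 'joints': array([-1.42798895e+00,  2.76583726e-01,  1.50609253e+00,  1.14709800e-05,
        1.36071796e+00, -1.21015636e-01]), 'qd': array([-0.00096277,  0.00106694, -0.00122666, -0.00013723, -0.00053777,
       -0.00120047]), 'tau': array([-2.42106711e-03, -4.04592633e+01, -2.37228763e+01,  6.97886897e-02,
        3.42774647e-02, -1.49380917e-04]), 'position': array([ 149.85448403, -554.54798329,  204.62736582]), 'tool_rot': array([ 9.91312042e-01,  1.31528037e-01, -4.20660645e-06, -9.00787609e-04]), 'force': array([0.61144767, 1.0202875 , 0.01221809]), 'torque': array([0.02477194, 0.03314627, 0.00520579]), 'finger_gap': 94.14881730894719}
top [[355.5066881    0.         253.12398397]
 [  0.         355.5066881  191.69429487]
 [  0.           0.           1.        ]] [[ 1.18313750e-02 -9.99874966e-01 -1.04915133e-02  5.92023004e+01]
 [-9.88554445e-01 -1.01179899e-02 -1.50524865e-01  4.74351834e+02]
 [ 1.50399891e-01  1.21523483e-02 -9.88550552e-01  9.23538258e+02]
 [ 0.00000000e+00  0.00000000e+00  0.00000000e+00  1.00000000e+00]]
side [[402.9034432    0.         256.50830951]
 [  0.         402.9034432  194.08006036]
 [  0.           0.           1.        ]] [[-9.72629648e-01  2.32278016e-01  6.20410180e-03  4.46614200e+02]
 [ 2.19360601e-01  9.26690767e-01 -3.05164134e-01 -1.25453542e+02]
 [-7.66322036e-02 -2.95450749e-01 -9.52279560e-01  1.22837655e+03]
 [ 0.00000000e+00  0.00000000e+00  0.00000000e+00  1.00000000e+00]]
```

View pics/top0.png

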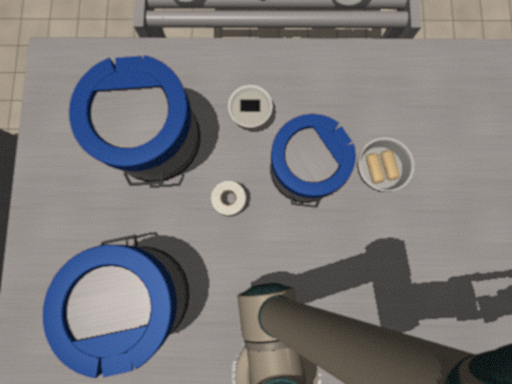

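View pics/side0.png

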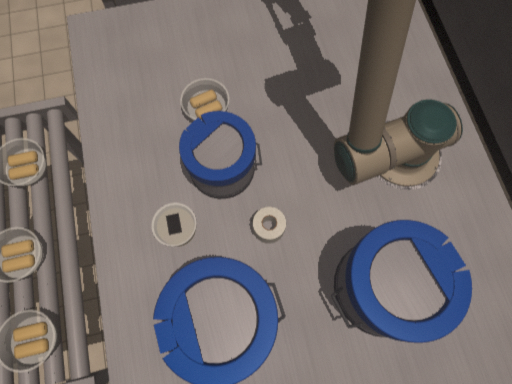

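```bash
cat > h.py <<'E'
import numpy as np, cv2
from rig import sensors, viewer, robot
def ray(d,uv,z):
    V=d["view"];R=V[:3,:3];t=V[:3,3];c=-R.T@t
    uv=np.asarray(uv,float).reshape(-1,2)
    r=np.c_[uv,np.ones(len(uv))]@np.linalg.inv(d["K"]).T@R
    return c+r*((z-c[2])/r[:,2])[:,None]
def proj(d,p):
    p=np.atleast_2d(p)@d["view"][:3,:3].T+d["view"][:3,3]
    q=p@d["K"].T; return q[:,:2]/q[:,2:]
E
cat > m.py <<'E'
from h import *
from scipy.optimize import least_squares
for n,seed in(("top",(313,155)),("side",(218,148))):
    d=viewer.get_image(n);f=d["frame"]
    c=-d["view"][:3,:3].T@d["view"][:3,3]
    hsv=cv2.cvtColor(f,cv2.COLOR_RGB2HSV)
    m=cv2.inRange(hsv,(100,120,50),(125,255,255))
    cs,_=cv2.findContours(m,cv2.RETR_EXTERNAL,cv2.CHAIN_APPROX_NONE)
    k=max((k for k in cs if cv2.pointPolygonTest(k,seed,False)>0 or np.linalg.norm(k.reshape(-1,2).mean(0)-seed)<15),key=cv2.contourArea)
    P=ray(d,k,170)[:,:2]
    c0=P.mean(0)
    for it in range(3):
        away=(c0-c[:2])/np.linalg.norm(c0-c[:2])
        s=(P-c0)@away>0.0
        Q=P[s]
        r=least_squares(lambda x:np.hypot(*(Q-x[:2]).T)-100,c0,loss="soft_l1",f_scale=1.)
        c0=r.x
    print(n,"cam",c.round(),"centre",c0.round(1),"res",np.abs(r.fun).mean().round(2))
    # polar unwrapping at several radii (value channel)
    a=np.radians(np.arange(0,360,1))
    rr=np.arange(40,112,1)
    A,R=np.meshgrid(a,rr)
    pts=np.c_[(c0[0]+R*np.cos(A)).ravel(),(c0[1]+R*np.sin(A)).ravel(),np.full(A.size,170)]
    uv=proj(d,pts).astype(np.float32).reshape(*A.shape,2)
    im=cv2.remap(f,uv[...,0],uv[...,1],cv2.INTER_LINEAR)
    cv2.imwrite(f"pics/polar_{n}.png",cv2.resize(im[::-1,:,::-1],(720,288)))
    u,v=proj(d,[*c0,170])[0].astype(int)
    cv2.imwrite(f"pics/zoom_{n}.png",cv2.resize(f[v-60:v+60,u-60:u+60,::-1],None,fx=5,fy=5,interpolation=cv2.INTER_CUBIC)); print(u,v)
E
python3 m.py; python3 -c "
import cv2,numpy as np
cv2.imwrite('pics/polar.png',np.vstack([cv2.imread('pics/polar_top.png'),cv2.imread('pics/polar_side.png')]))"
```

```text
top cam [329.  53. 985.] centre [540.3 -72.5] res 2.54
311 155
side cam [ 556.  375. 1129.] centre [546.1 -71.1] res 2.2
217 146
```

View pics/polar.png

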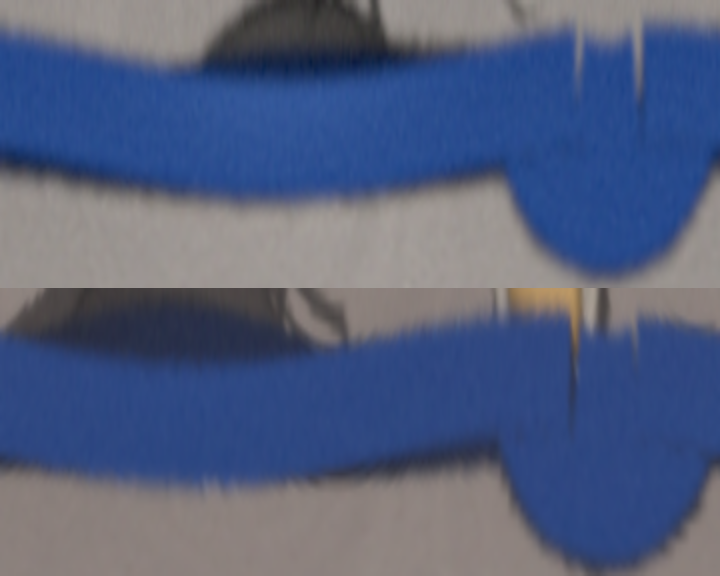

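View pics/zoom_top.png

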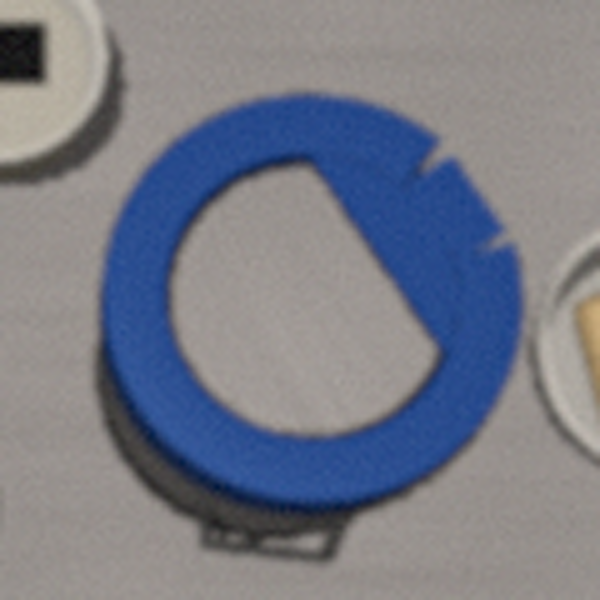

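View pics/zoom_side.png

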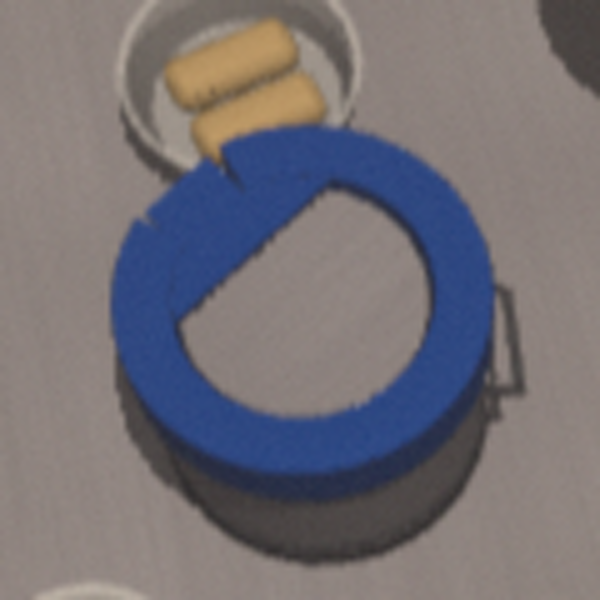

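```bash
cat > m2.py <<'E'
from h import *
from scipy.optimize import least_squares
for n,seed in(("top",(313,155)),("side",(218,148))):
    d=viewer.get_image(n);f=d["frame"]
    c=-d["view"][:3,:3].T@d["view"][:3,3]
    hsv=cv2.cvtColor(f,cv2.COLOR_RGB2HSV)
    m=cv2.inRange(hsv,(100,120,50),(125,255,255))
    cs,_=cv2.findContours(m,cv2.RETR_CCOMP,cv2.CHAIN_APPROX_NONE)
    cs=[k for k in cs if len(k)>60 and np.linalg.norm(k.reshape(-1,2).mean(0)-seed)<20]
    for k in cs:
        P=ray(d,k,170)[:,:2]
        for name,sel in (("all",lambda a:a>-9),("away",lambda a:a>0.1),("near",lambda a:a<-.1)):
            c0=P.mean(0)
            for it in range(6):
                away=(c0-c[:2])/np.linalg.norm(c0-c[:2])
                u=(P-c0)/np.hypot(*(P-c0).T)[:,None]
                Q=P[sel(u@away)]
                r=least_squares(lambda x:np.hypot(*(Q-x[:2]).T)-x[2],[*c0,np.hypot(*(Q-c0).T).mean()],loss="soft_l1",f_scale=1.)
                c0=r.x[:2]
            print(n,len(k),name,r.x.round(1),np.abs(r.fun).mean().round(2))
E
python3 m2.py
```

```text
top 246 all [541.9 -74.7  97.6] 1.92
top 246 away [543.6 -75.1  96.9] 2.28
top 246 near [537.  -72.7  93.8] 0.78
top 150 all [541.5 -72.4  66. ] 4.71
top 150 away [530.  -60.2  71.8] 6.58
top 150 near [543.9 -75.8  68.6] 0.54
side 219 all [546.7 -74.6  97.4] 1.44
side 219 away [546.2 -74.2  97.6] 1.93
side 219 near [547.  -74.4  97.3] 1.01
side 130 all [545.3 -72.4  67.1] 4.71
side 130 away [526.4 -89.1  45.7] 3.03
side 130 near [547.3 -75.6  69.4] 0.56
```

```bash
python3 - <<'E'
from h import *
C=np.array([545.5,-75.5])
for n,p in(("top",[(337.4,126.6),(350.4,143.4)]),("side",[(186.4,130.4),(202.6,119.6)])):
    d=viewer.get_image(n); P=ray(d,p,166)[:,:2]; m=P.mean(0)-C; e=P[1]-P[0]
    print(n,P.round(1),np.hypot(*(P-C).T),np.hypot(*e),np.degrees(np.arctan2(m[1],m[0])),np.degrees(np.arctan2(e[1],e[0])))
# tub wraps centre est
    for s in [(386,164)] if n=="top" else [(205,100)]: print("wraps",ray(d,s,45)[0])
E
```

```text
top [[ 613.4 -136.8]
 [ 572.2 -166.6]] [91.49186582 94.91367715] 50.86128330978046 -58.170894584440454 -144.16161298367962
wraps [ 551.51878824 -293.0131066    45.        ]
side [[ 617.7 -137.6]
 [ 570.  -159. ]] [95.19380645 87.04355352] 52.325080823892115 -56.433535621744184 -155.78161829175247
wraps [ 551.7289606  -290.07186225   45.        ]
```

```bash
cat > t.py <<'E'
import sys
from h import *
from scipy.spatial.transform import Rotation as R
C=np.array([545.5,-75.5])
def to(x,y,z):
    s=sensors.state();r=R.from_quat(s["tool_rot"]);M=r.as_matrix()
    d=M.T@(np.array([x,y,z])-s["position"])/50
    print("t",s["clock"],"pos",s["position"].round(1),"F",s["force"].round(2),"gap",round(s["finger_gap"],1),"yaw_x",np.degrees(np.arctan2(M[1,0],M[0,0])).round(2),"units",d.round(3))
if len(sys.argv)==4: to(*map(float,sys.argv[1:]))
if len(sys.argv)==5: a=np.radians(float(sys.argv[1]));r=float(sys.argv[2]); p=C+r*np.array([np.cos(a),np.sin(a)]);print(p);to(*p,float(sys.argv[3]))
E
python3 -m jog '[{"linear":[0,0,-0.6],"twist":1,"gripper":1},{"linear":[0,0,-0.6],"twist":1,"gripper":1},{"linear":[0,0,0],"twist":1,"gripper":1},{"linear":[0,0,0],"twist":1,"gripper":1},{"linear":[0,0,0],"twist":1,"gripper":1},{"linear":[0,0,0],"twist":1,"gripper":1},{"linear":[0,0,0],"twist":1,"gripper":1},{"linear":[0,0,0],"twist":1,"gripper":1}]'
python3 -m jog '[{"linear":[0,0,0],"twist":1,"gripper":1},{"linear":[0,0,0],"twist":1,"gripper":1},{"linear":[0,0,0],"twist":0.47,"gripper":1},{"linear":[0,0,0],"twist":0,"gripper":1}]'
python3 t.py -15 86 260 p
```

```text
clock: 1.4
position: [149.9, -555.1, 265.5]
tool_rot: [0.939, -0.343, 0.0, 0.0]
force: [-0.5, 0.4, 0.5]
finger_gap: 17.3
clock: 1.9
position: [149.9, -555.1, 265.5]
tool_rot: [0.88, -0.476, -0.0, 0.0]
force: [-0.7, 0.0, -0.3]
finger_gap: 0.6
[628.56962106 -97.75843788]
t 1.9 pos [ 149.9 -555.1  265.5] F [-0.68  0.03 -0.31] gap 0.6 yaw_x -56.83 units [ -2.419 -13.017   0.109]
```

```bash
python3 -m jog '[{"linear":[-0.15,-0.8,0],"twist":0,"gripper":1},{"linear":[-0.15,-0.8,0],"twist":0,"gripper":1},{"linear":[-0.15,-0.8,0],"twist":0,"gripper":1},{"linear":[-0.15,-0.8,0],"twist":0,"gripper":1},{"linear":[-0.15,-0.8,0],"twist":0,"gripper":1},{"linear":[-0.15,-0.8,0],"twist":0,"gripper":1},{"linear":[-0.15,-0.8,0],"twist":0,"gripper":1},{"linear":[-0.15,-0.8,0],"twist":0,"gripper":1}]'
python3 -m jog '[{"linear":[-0.15,-0.8,0],"twist":0,"gripper":1},{"linear":[-0.15,-0.8,0],"twist":0,"gripper":1},{"linear":[-0.15,-0.8,0],"twist":0,"gripper":1},{"linear":[-0.15,-0.8,0],"twist":0,"gripper":1},{"linear":[-0.15,-0.8,0],"twist":0,"gripper":1},{"linear":[-0.15,-0.8,0],"twist":0,"gripper":1},{"linear":[-0.15,-0.8,0],"twist":0,"gripper":1},{"linear":[0,0,0],"twist":0,"gripper":1}]'
python3 t.py -15 86 185 p
```

```text
clock: 2.9
position: [386.0, -329.0, 265.6]
tool_rot: [0.88, -0.476, 0.0, 0.0]
force: [0.5, -0.3, -0.0]
finger_gap: 0.6
clock: 3.9
position: [592.4, -131.1, 264.9]
tool_rot: [0.88, -0.474, -0.0, -0.0]
force: [-0.7, -0.7, 0.0]
finger_gap: 0.4
[628.56962106 -97.75843788]
t 3.9 pos [ 592.4 -131.1  264.9] F [-0.74 -0.72  0.01] gap 0.4 yaw_x -56.62 units [-0.158 -0.97   1.598]
```

```bash
python3 -m jog '[{"linear":[-0.08,-0.5,0],"twist":0,"gripper":1},{"linear":[-0.08,-0.47,0.4],"twist":0,"gripper":1},{"linear":[0,0,0.4],"twist":0,"gripper":1},{"linear":[0,0,0.4],"twist":0,"gripper":1},{"linear":[0,0,0.3],"twist":0,"gripper":1},{"linear":[0,0,0],"twist":0,"gripper":1}]'
python3 t.py -15 86 170 p; python3 - <<'E'
from h import *
ims=[viewer.get_image(n)["frame"] for n in("top","side")]
cv2.imwrite("pics/a.png",np.hstack([cv2.resize(ims[0][80:240,220:420],None,fx=2,fy=2),cv2.resize(ims[1][60:220,120:320],None,fx=2,fy=2)])[:,:,::-1])
E
```

```text
clock: 4.65
position: [626.3, -99.4, 188.4]
tool_rot: [0.879, -0.476, -0.002, 0.0]
force: [-0.3, 0.3, 0.3]
finger_gap: 0.9
[628.56962106 -97.75843788]
t 4.65 pos [626.3 -99.4 188.4] F [-0.27  0.29  0.29] gap 0.9 yaw_x -56.87 units [-0.002 -0.056  0.368]
```

View pics/a.png

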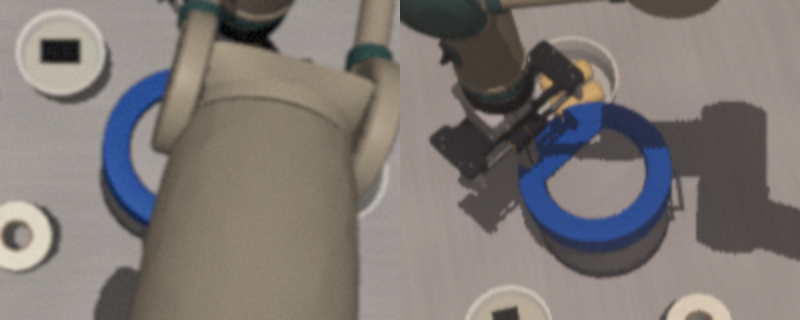

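```bash
python3 -m jog '[{"linear":[0,0,0.1],"twist":0,"gripper":1},{"linear":[0,0,0.1],"twist":0,"gripper":1},{"linear":[0,0,0.06],"twist":0,"gripper":1},{"linear":[0,0,0],"twist":0,"gripper":1}]'
python3 -m jog '[{"linear":[0,0,0.04],"twist":0,"gripper":1},{"linear":[0,0,0.02],"twist":0,"gripper":1}]'
python3 -m jog '[{"linear":[0,0,0.02],"twist":0,"gripper":1},{"linear":[0,0,0],"twist":0,"gripper":1}]'
python3 t.py -30 86 170 p
```

```text
clock: 5.25
position: [627.0, -99.8, 177.2]
tool_rot: [0.879, -0.476, -0.0, 0.0]
force: [0.1, 0.8, 1.0]
finger_gap: 0.4
clock: 5.5
position: [627.2, -99.8, 174.4]
tool_rot: [0.879, -0.476, 0.0, 0.0]
force: [0.3, -0.6, 0.6]
finger_gap: 0.2
clock: 5.75
position: [627.1, -99.8, 173.4]
tool_rot: [0.879, -0.476, -0.0, 0.0]
force: [0.3, 0.3, 0.4]
finger_gap: 0.4
[ 619.97818473 -118.5       ]
t 5.75 pos [627.1 -99.8 173.4] F [0.31 0.32 0.39] gap 0.4 yaw_x -56.87 units [0.235 0.324 0.068]
```

```bash
for i in 1; do python3 -m jog '[{"linear":[0,0,0.02],"twist":0,"gripper":1},{"linear":[0,0,0.02],"twist":0,"gripper":1}]'
python3 -m jog '[{"linear":[0,0,0.016],"twist":0,"gripper":1},{"linear":[0,0,0],"twist":0,"gripper":1}]'; done
```

```text
clock: 6.0
position: [627.2, -99.8, 171.4]
tool_rot: [0.879, -0.476, 0.0, 0.0]
force: [0.3, 0.2, 0.9]
finger_gap: 0.5
clock: 6.25
position: [627.1, -99.8, 170.5]
tool_rot: [0.879, -0.476, -0.0, 0.0]
force: [0.5, -0.8, -0.2]
finger_gap: 0.4
```

```bash
python3 -m jog '[{"linear":[0,0,0.016],"twist":0,"gripper":1},{"linear":[0,0,0],"twist":0,"gripper":1}]'
python3 -m jog '[{"linear":[0,0,0.01],"twist":0,"gripper":1},{"linear":[0,0,0],"twist":0,"gripper":1}]'
```

```text
clock: 6.5
position: [627.2, -99.8, 170.3]
tool_rot: [0.879, -0.476, 0.0, -0.0]
force: [-0.9, -0.3, 2.5]
finger_gap: 0.5
clock: 6.75
position: [627.3, -99.8, 170.3]
tool_rot: [0.879, -0.476, 0.0, -0.0]
force: [-1.7, 0.9, 5.0]
finger_gap: 0.7
```

```bash
python3 -m jog '[{"linear":[0.05,0.07,0],"twist":0,"gripper":1},{"linear":[0.05,0.08,0],"twist":0,"gripper":1},{"linear":[0.05,0.08,0],"twist":0,"gripper":1},{"linear":[0.04,0.08,0],"twist":0,"gripper":1}]'
python3 t.py -40 86 170 p
```

```text
clock: 7.25
position: [620.9, -115.7, 170.2]
tool_rot: [0.879, -0.476, 0.001, -0.001]
force: [1.6, 3.0, 4.8]
finger_gap: 0.3
[ 611.37982211 -130.77973443]
t 7.25 pos [ 620.9 -115.7  170.2] F [1.63 3.02 4.78] gap 0.3 yaw_x -56.88 units [0.149 0.324 0.004]
```

```bash
python3 -m jog '[{"linear":[0.04,0.08,0],"twist":0,"gripper":1},{"linear":[0.04,0.08,0],"twist":0,"gripper":1},{"linear":[0.03,0.08,0],"twist":0,"gripper":1},{"linear":[0.03,0.08,0],"twist":0,"gripper":1}]'
python3 -m jog '[{"linear":[0.02,0.08,0],"twist":0,"gripper":1},{"linear":[0.02,0.08,0],"twist":0,"gripper":1}]'
python3 t.py -57 86 170 p
```

```text
clock: 7.75
position: [611.3, -130.6, 170.2]
tool_rot: [0.879, -0.476, 0.002, -0.001]
force: [2.6, 2.5, 5.2]
finger_gap: 0.3
clock: 8.0
position: [603.2, -137.7, 168.8]
tool_rot: [0.879, -0.476, -0.001, 0.001]
force: [-0.4, -0.9, -0.3]
finger_gap: 0.2
[ 592.33895701 -147.62566884]
t 8.0 pos [ 603.2 -137.7  168.8] F [-0.45 -0.95 -0.27] gap 0.2 yaw_x -56.86 units [ 0.048  0.29  -0.023]
```

```bash
python3 -m jog '[{"linear":[0.01,0.07,0],"twist":0,"gripper":1},{"linear":[0.01,0.07,0],"twist":0,"gripper":1},{"linear":[0.01,0.07,0],"twist":0,"gripper":1},{"linear":[0.01,0.07,0],"twist":0,"gripper":1},{"linear":[0,0,0],"twist":0,"gripper":1}]'
python3 -m jog '[{"linear":[0,0,0.06],"twist":0,"gripper":1},{"linear":[0,0,0.06],"twist":0,"gripper":1},{"linear":[0,0,0.06],"twist":0,"gripper":1}]'
python3 t.py -57 86 140 p
```

```text
clock: 8.62
position: [593.3, -146.4, 169.4]
tool_rot: [0.879, -0.476, 0.0, 0.0]
force: [0.8, 0.6, 0.1]
finger_gap: 0.5
clock: 9.0
position: [593.6, -146.2, 160.8]
tool_rot: [0.879, -0.476, 0.0, 0.0]
force: [-1.3, -0.0, 7.1]
finger_gap: 0.2
[ 592.33895701 -147.62566884]
t 9.0 pos [ 593.6 -146.2  160.8] F [-1.34 -0.02  7.07] gap 0.2 yaw_x -56.86 units [0.01  0.038 0.416]
```

```bash
python3 -m jog '[{"linear":[0,0.01,0.04],"twist":0,"gripper":1},{"linear":[0,0,0.04],"twist":0,"gripper":1},{"linear":[0,0,0.04],"twist":0,"gripper":1},{"linear":[0,0,0.04],"twist":0,"gripper":1}]'
python3 -m jog '[{"linear":[0,0,0.04],"twist":0,"gripper":1},{"linear":[0,0,0.04],"twist":0,"gripper":1},{"linear":[0,0,0.04],"twist":0,"gripper":1}]'
python3 -m jog '[{"linear":[0,0,0.04],"twist":0,"gripper":1},{"linear":[0,0,0.04],"twist":0,"gripper":1}]'
```

```text
clock: 9.5
position: [593.5, -146.0, 153.7]
tool_rot: [0.879, -0.476, 0.001, -0.001]
force: [-1.4, 2.4, 7.4]
finger_gap: 0.7
clock: 9.88
position: [593.6, -146.1, 147.8]
tool_rot: [0.879, -0.476, 0.001, -0.0]
force: [-1.1, 1.9, 6.8]
finger_gap: 0.4
clock: 10.12
position: [593.9, -146.5, 143.8]
tool_rot: [0.879, -0.476, 0.001, -0.0]
force: [-0.7, 1.0, 6.6]
finger_gap: 0.4
```

```bash
python3 -m jog '[{"linear":[0,0,0.04],"twist":0,"gripper":1},{"linear":[0,0,0.04],"twist":0,"gripper":1}]'
python3 -m jog '[{"linear":[0,0,0.04],"twist":0,"gripper":1},{"linear":[0,0,0],"twist":0,"gripper":1}]'; python3 - <<'E'
from h import *
ims=[viewer.get_image(n)["frame"] for n in("top","side")]
cv2.imwrite("pics/b.png",np.hstack([cv2.resize(ims[0][80:240,220:420],None,fx=2,fy=2),cv2.resize(ims[1][60:220,120:320],None,fx=2,fy=2)])[:,:,::-1])
E
```

```text
clock: 10.38
position: [594.5, -147.0, 141.0]
tool_rot: [0.879, -0.476, 0.002, -0.0]
force: [-2.3, 0.6, 17.1]
finger_gap: 0.7
clock: 10.62
position: [595.1, -147.5, 140.4]
tool_rot: [0.879, -0.476, 0.003, -0.0]
force: [-2.0, -0.9, 15.7]
finger_gap: 0.2
```

View pics/b.png

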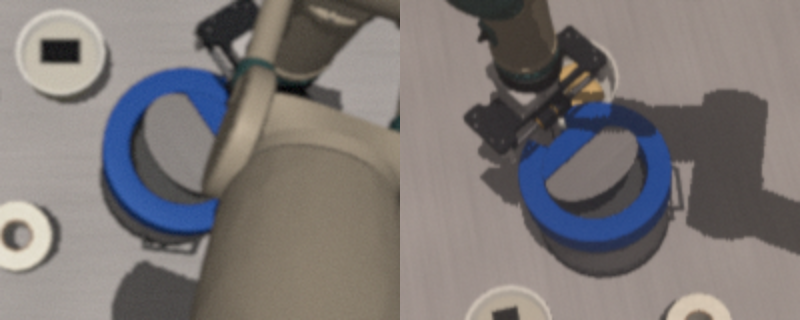

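The picture shows the lid tilted wide open, with its edge raised inside the rim and the drum dark below it. The force rise says it is at its stop. Next I lift straight up and retreat outward.

```bash
python3 -m jog '[{"linear":[0,0,-0.1],"twist":0,"gripper":1},{"linear":[0,0,-0.2],"twist":0,"gripper":1},{"linear":[0,0,-0.4],"twist":0,"gripper":1},{"linear":[0,0,-0.6],"twist":0,"gripper":1},{"linear":[0,0,-0.8],"twist":0,"gripper":1},{"linear":[0,0,-0.8],"twist":0,"gripper":1},{"linear":[0.3,0.3,-0.5],"twist":0,"gripper":1},{"linear":[0.5,0.6,0],"twist":0,"gripper":1}]'
python3 -m jog '[{"linear":[0.3,0.9,0],"twist":0,"gripper":1},{"linear":[0.3,0.9,0],"twist":0,"gripper":1},{"linear":[0.3,0.9,0],"twist":0,"gripper":1},{"linear":[0.3,0.9,0],"twist":0,"gripper":1},{"linear":[0.3,0.9,0],"twist":0,"gripper":1},{"linear":[0.3,0.9,0],"twist":0,"gripper":1},{"linear":[0,0,0],"twist":0,"gripper":1},{"linear":[0,0,0],"twist":0,"gripper":1}]'; python3 - <<'E'
from h import *
ims=[viewer.get_image(n)["frame"] for n in("top","side")]
cv2.imwrite("pics/c.png",np.hstack([cv2.resize(ims[0][80:240,220:420],None,fx=2,fy=2),cv2.resize(ims[1][60:220,120:320],None,fx=2,fy=2)])[:,:,::-1])
E
python3 m2.py
```

```text
clock: 11.72
position: [578.5, -204.4, 308.9]
tool_rot: [0.88, -0.475, 0.002, -0.0]
force: [-0.0, -1.4, 0.3]
finger_gap: 0.7
clock: 12.72
position: [400.5, -427.0, 306.1]
tool_rot: [0.879, -0.476, -0.0, -0.001]
force: [-0.5, 1.2, 0.6]
finger_gap: 1.0
top 244 all [541.8 -74.5  97.6] 3.19
top 244 away [543.5 -75.   97.1] 4.84
top 244 near [536.5 -72.4  93.4] 0.79
top 151 all [542.  -74.1  64.8] 5.36
top 151 away [533.1 -61.6  69.7] 7.9
top 151 near [543.5 -76.9  66.7] 0.58
side 235 all [546.2 -72.7  98.2] 3.49
side 235 away [546.  -74.1  97.6] 5.26
side 235 near [546.7 -67.5  94.6] 1.8
side 133 all [545.  -73.6  66.2] 5.47
side 133 away [521.1 -97.4  40.5] 2.28
side 133 near [547.2 -77.4  69.3] 0.73
```

View pics/c.png

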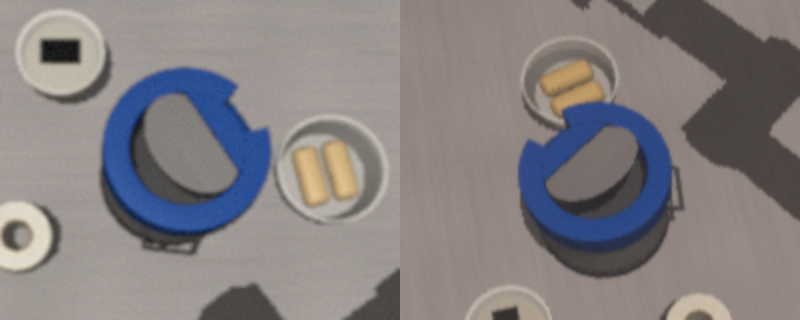

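The lid stands wide open with the tab sunk in the notch. The bin and its neighbours have not moved, and the arm is clear.

```bash
python3 -c "
from rig import robot; print(robot.hand_in())"
```

```text
the job is handed in; nothing more can be done
None
```

The small bin's lid is open, the hand is clear of it, and the job is handed in at about 12.8 s; the hand-in reports no verdict.

- **Feeling the rim:** I set the shut fingertip on the blue rim with about 5 N and slid it along. It dropped into the notch at about −57°, which matches where the pictures put it.
- **Pressing the tab:** It took about 7 N to move, and about 17 N once the lid reached its stop. The tip was then at z = 140 mm, about 30 mm below the rim.
- **Last pictures:** Both views show the lid wide open and the tab sunk in the notch. The rim centre fits within about 2 mm of where it started, and the wrist force was back to noise.

- **Fits that disagreed:** Circle fits to the rim's outer edge were several mm off in places, and after opening some got worse because the open notch disturbs them. I relied on the inner edge nearest the camera, where the two views agree to about 4 mm.
- **Checked by eye only:** I did not measure the lid angle directly; I judged it from the stop force, the tip depth and the pictures. I also judged by eye that the tubs and the label roll had stayed put.

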